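# Tip-stability check of repaired appliances on a latched tilt table

## Robot

A 7-joint arm with a two-finger parallel gripper is mounted at the origin on the work surface; the furniture and walls round the work are solid. World frame = base frame: x ahead of the robot, y to its left, z up, the work surface at z = 0. Lengths are in m, angles in rad, forces in N, time in s.
With the tool pointing down it reaches from about 0.35 to 0.9 m from the base axis. Payload 7.2 kg.
Tool frame: the origin (TCP) lies midway between the tips of the shut fingers; the grasp point (between the pads) lies 19 mm behind it; z points along the fingers, y is the line along which they close (so a half turn about z gives the same grasp; the last joint's range is limited). The gripper opens to 88 mm and grips with 3 to 60 N. Pads are 20 mm wide; open, the fingers measure 115 mm over their backs; the gripper's body (75 mm by 178 mm) begins 61 mm behind the grasp point.
Start: joints at [1.239, 0.411, -0.013, 1.596, 0.006, 1.134, -0.082], TCP at [0.163, -0.603, 0.223] pointing down, gripper open.
Joint ranges: [-2.95, 2.95], [-0.29, 1.99], [-1.47, 1.44], [0.14, 2.54], [-1.03, 4.17], [0.13, 1.85], [-2.86, 2.86]. Speed limits (rad/s): [2.39, 2.39, 3.01, 3.01, 3.14, 3.14, 3.14].

## Interface

Orientations are given as a rotation vector (axis times angle).
In Python, from cell import * gives the robot as it stands. Calls block until the motion is done:
- move_pose(position, orientation): joint-space move of the TCP to a pose.
- movel(position, rot=None, v=0.15, max_force=None): straight line of the TCP; rot=None keeps the orientation; v is the mean speed in m/s. With max_force (N) it stops when the force on the tool has changed by that much, and returns True; else False.
- movej(angles): joint-space move.
- set_gripper(opening, grasp_force=None): finger opening in m; grasp_force is the grip in N (None keeps the last); returns when the fingers have stopped.
- dwell(seconds).
- ik(position, orientation): joint angles nearest the present ones, or None.
- grab_frame(name): name is "side" or "top"; returns a dict with "image" (480x640x3 uint8, red, green, blue), "K" (3x3 intrinsics, pixels), "world_to_cam" (4x4, takes a point from world to camera coordinates). Camera axes: x right, y down, z forward; pixel columns grow to the right and rows downward; lengths in m; the calibration is good to about 2 mm. A picture is of the moment at which its call begins. There is no depth.
A pose or a line that the arm cannot do raises MotionError and nothing moves.
- job_done(): hands the job in; it is judged then, once.
Readings, each from a call of its own:
- read_clock(): time.
- read_joints(): joint angles.
- read_qvel(): joint speeds.
- read_tau(): joint torques, N m.
- read_ee_pos(): TCP position.
- read_tcp_rot(): TCP orientation.
- read_ft_force(): force on the tool from outside, world axes, zero at the start.
- read_torque(): the same for the moment, N m.
- read_width(): finger opening in m.
- read_grip_force(): force on a finger pad.
Only numpy, scipy, OpenCV 4.12 (cv2) and the standard library are available. Lean on these libraries where they do the work, as an engineer would, in place of code of your own. Each camera call takes 0.05 s, during which the arm holds its last target. There are 200 camera calls.

## Task

The repaired appliances beside the blue tilt table need their tip-stability check before they go back to their owners: with the deck still latched, stand all of them upright on it, then turn the black latch knob counterclockwise until it clicks over to open. Tip the deck with its red handle to the 15 degree mark and keep it there for a good second, lower it fully level again and turn the knob back until it clicks shut, with every appliance still standing on the deck all this while. Last, stand all the appliances upright in the wooden tray, and leave the other things on the table alone.

Things in the scene. Friction and masses are not known exactly. Their poses are not given: they have to be found in the camera images.
- speaker: Portable speaker: blue fabric cylinder 60 mm across, 94 mm tall, black top, 0.18 to 0.36 kg. Origin: centre of its underside; z is its upright axis. Loose; may be absent.
- clock: White table clock: rounded box 44 mm deep (its x) by 70 mm wide (its y), 90 mm tall (a flat red button stands 3 mm above that), on a black foot 48 mm deep; dial on its -x face. 0.15 to 0.31 kg. Grasp across its depth. Origin: centre of its underside; z is its upright axis. Loose; may be absent.
- lantern: Camping lantern: green base 62 mm across and 22 mm high, clear middle 52 mm across, green cap 60 mm across from 66 to 96 mm height; 98 mm tall. 0.17 to 0.34 kg. Grasp the cap. Origin: centre of its underside; z is its upright axis. Loose; may be absent.
- radio: Red portable radio: box 44 mm deep (its x) by 86 mm wide (its y), 92 mm tall (aerial on the top to 96 mm), on a black foot 46 mm deep; grille and dials on its -x face. 0.19 to 0.38 kg. Grasp across its depth. Origin: centre of its underside; z is its upright axis. Loose; may be absent.
- tilt_table: Blue base plate of the tilt table, 225 mm (its x) by 400 mm (its y, from -235 to +165), fixed; its top is 14 mm up. Origin: on the table top, under the middle of the deck; x points away from the robot to the rear of the deck, y left, z up. Cheeks at y = -149 and +149 mm, 46 mm long and up to 54 mm high, carry the deck's pivots.
- deck_pivot (a point): Point on the deck's pivot axis, in its middle, 46 mm above the table top; fixed to the base, axes as tilt_table. The deck turns about the y axis through it.
- protractor (a point): Middle of the white protractor plate at the front of the deck's left side (46 mm along x, up to 92 mm above the table top): a tick every 5 degrees from -5 to 25, the thick red one at 15. A red pointer on the deck's left edge runs over it.
- deck (a joint): Tilt of the deck (rad): 0 level (front edge on its rest pads, a hard stop), grows as the front edge, with the handle, goes up; 0.262 is the 15 degree mark, hard stop at 0.55. Stiff pivots (0.8 N m): the deck stays where it is left and takes about 8 N at the handle. While the latch is shut it can rise 3 degrees at most.
- deck_mat (a point): Centre of the deck's black mat, on its upper face (7 mm above the pivot axis, 53 mm above the table when level); its axes tilt with the deck. Mat 166 mm (x) by 261 mm (y), in a rim 8 mm high with inner faces at x = +-85, y = +-132 mm. Room for three appliances in a row along y, 85 mm apart, held by fingers ahead of and behind them (closing along x).
- deck_handle (a point): Middle of the round red bar, 12 mm thick and 110 mm long along y, of the U-shaped lifting handle on the deck's front edge: 104 mm to the front (-x) of the pivot axis and 75 mm above it when level, so 121 mm above the table top; turns with the deck. Take it from above.
- lock_knob (a joint): Latch knob (rad), vertical axis: 0 shut (steel tongue points to +y, over the deck's lug), grows counterclockwise seen from above, to a stop at 1.4 (open, tongue points to -x). Spring detent: let go below 0.5 it springs back to 0, past 0.9 it snaps on to 1.4 (between them it may hang); at most 0.3 N m. Unless the deck is down within 1.5 degrees the tongue strikes the lug.
- lock_grip (a point): Point on the knob's axis (tilt_table x = -70, y = -205 mm) at the height to grip, 106 mm above the table top; its axes turn with the knob. The black wing is 16 mm thick (x of this point), 52 mm long (y of this point), from 83 to 123 mm height; below it a round hub 42 mm across.
- return_tray: Shallow wooden tray, fixed, 300 mm (its x) by 190 mm (its y), floor 6 mm up, rim 8 mm thick and 18 mm high. Origin: centre of its underside. Room for three appliances in a row along x, 88 mm apart.
- pliers: Bystander: small red pliers lying flat, 133x56x12 mm, origin under its middle. Leave alone.
- screwdriver: Bystander: black precision screwdriver lying flat, 136 mm long, 11 mm thick, along its x. Leave alone.
Things that resemble listed ones, but are neither listed nor needed, are in the scene too. What is meant by the clock is not turquoise or yellow, and is the larger of those in its own colour.

How it is judged:
On the way, in this order (a step that is already met when the one before it is completed fails the run):
1. every appliance stands upright on the level deck, let go, with the latch shut (x of speaker in the frame of deck_mat between -0.075 and 0.075 m and y of speaker in the frame of deck_mat between -0.125 and 0.125 m and z of speaker in the frame of deck_mat between -0.006 and 0.008 m and angle between the z axis of each of speaker, clock, lantern, radio and the z axis of deck_mat, either way round below 0.15 rad and angle between each of speaker, clock, lantern, radio's own z axis and vertical below 0.6 rad and x of clock in the frame of deck_mat between -0.075 and 0.075 m and y of clock in the frame of deck_mat between -0.125 and 0.125 m and z of clock in the frame of deck_mat between -0.006 and 0.008 m and x of lantern in the frame of deck_mat between -0.075 and 0.075 m and y of lantern in the frame of deck_mat between -0.125 and 0.125 m and z of lantern in the frame of deck_mat between -0.006 and 0.008 m and x of radio in the frame of deck_mat between -0.075 and 0.075 m and y of radio in the frame of deck_mat between -0.125 and 0.125 m and z of radio in the frame of deck_mat between -0.006 and 0.008 m and contact force between each of speaker, clock, lantern, radio and the fingers below 0.05 N and value of joint lock_knob below 0.2 rad and value of joint deck below 0.035 rad), for 0.3 s.
2. the latch knob has clicked over to open, the appliances standing on the level deck (x of speaker in the frame of deck_mat between -0.075 and 0.075 m and y of speaker in the frame of deck_mat between -0.125 and 0.125 m and z of speaker in the frame of deck_mat between -0.006 and 0.008 m and angle between the z axis of each of speaker, clock, lantern, radio and the z axis of deck_mat, either way round below 0.15 rad and angle between each of speaker, clock, lantern, radio's own z axis and vertical below 0.6 rad and x of clock in the frame of deck_mat between -0.075 and 0.075 m and y of clock in the frame of deck_mat between -0.125 and 0.125 m and z of clock in the frame of deck_mat between -0.006 and 0.008 m and x of lantern in the frame of deck_mat between -0.075 and 0.075 m and y of lantern in the frame of deck_mat between -0.125 and 0.125 m and z of lantern in the frame of deck_mat between -0.006 and 0.008 m and x of radio in the frame of deck_mat between -0.075 and 0.075 m and y of radio in the frame of deck_mat between -0.125 and 0.125 m and z of radio in the frame of deck_mat between -0.006 and 0.008 m and value of joint lock_knob above 1.2 rad and value of joint deck below 0.035 rad), for 0.2 s.
3. the deck is kept at 15 degrees (12 to 18) for a second, every appliance still standing on it (x of speaker in the frame of deck_mat between -0.075 and 0.075 m and y of speaker in the frame of deck_mat between -0.125 and 0.125 m and z of speaker in the frame of deck_mat between -0.006 and 0.008 m and angle between the z axis of each of speaker, clock, lantern, radio and the z axis of deck_mat, either way round below 0.15 rad and angle between each of speaker, clock, lantern, radio's own z axis and vertical below 0.6 rad and x of clock in the frame of deck_mat between -0.075 and 0.075 m and y of clock in the frame of deck_mat between -0.125 and 0.125 m and z of clock in the frame of deck_mat between -0.006 and 0.008 m and x of lantern in the frame of deck_mat between -0.075 and 0.075 m and y of lantern in the frame of deck_mat between -0.125 and 0.125 m and z of lantern in the frame of deck_mat between -0.006 and 0.008 m and x of radio in the frame of deck_mat between -0.075 and 0.075 m and y of radio in the frame of deck_mat between -0.125 and 0.125 m and z of radio in the frame of deck_mat between -0.006 and 0.008 m and value of joint deck between 0.2094 and 0.3142 rad), for 1 s.
4. the deck is fully level again, every appliance still standing on it (x of speaker in the frame of deck_mat between -0.075 and 0.075 m and y of speaker in the frame of deck_mat between -0.125 and 0.125 m and z of speaker in the frame of deck_mat between -0.006 and 0.008 m and angle between the z axis of each of speaker, clock, lantern, radio and the z axis of deck_mat, either way round below 0.15 rad and angle between each of speaker, clock, lantern, radio's own z axis and vertical below 0.6 rad and x of clock in the frame of deck_mat between -0.075 and 0.075 m and y of clock in the frame of deck_mat between -0.125 and 0.125 m and z of clock in the frame of deck_mat between -0.006 and 0.008 m and x of lantern in the frame of deck_mat between -0.075 and 0.075 m and y of lantern in the frame of deck_mat between -0.125 and 0.125 m and z of lantern in the frame of deck_mat between -0.006 and 0.008 m and x of radio in the frame of deck_mat between -0.075 and 0.075 m and y of radio in the frame of deck_mat between -0.125 and 0.125 m and z of radio in the frame of deck_mat between -0.006 and 0.008 m and value of joint deck below 0.035 rad), for 0.2 s.
5. the latch knob has clicked back to shut, the appliances standing on the level deck (all of step 4 and value of joint lock_knob below 0.2 rad), for 0.2 s.
At the end, for the whole second after the job is handed in: Every appliance stands upright (within 8 degrees), at rest and released, on the floor of the wooden tray with its middle at least 10 mm inside the rim; the deck is level (within 2 degrees) and the latch knob shut (within 0.2 rad) (x of speaker in the frame of return_tray between -0.135 and 0.135 m and y of speaker in the frame of return_tray between -0.085 and 0.085 m and z of speaker in the frame of return_tray between 0 and 0.014 m and angle between each of speaker, clock, lantern, radio's own z axis and vertical below 0.15 rad and linear speed of each of speaker, clock, lantern, radio below 0.02 m/s and contact force between each of speaker, clock, lantern, radio and the fingers below 0.05 N and x of clock in the frame of return_tray between -0.135 and 0.135 m and y of clock in the frame of return_tray between -0.085 and 0.085 m and z of clock in the frame of return_tray between 0 and 0.014 m and x of lantern in the frame of return_tray between -0.135 and 0.135 m and y of lantern in the frame of return_tray between -0.085 and 0.085 m and z of lantern in the frame of return_tray between 0 and 0.014 m and x of radio in the frame of return_tray between -0.135 and 0.135 m and y of radio in the frame of return_tray between -0.085 and 0.085 m and z of radio in the frame of return_tray between 0 and 0.014 m and value of joint lock_knob below 0.2 rad and value of joint deck below 0.035 rad); the robot touches nothing.
It fails at once if the pliers is pushed more than 3 cm (distance of pliers from where it was at the start of the episode above 0.03 m).
It fails at once if the screwdriver is pushed more than 3 cm (distance of screwdriver from where it was at the start of the episode above 0.03 m).
Of speaker, clock, lantern, radio only 2 to 3 are there at a start; the rules pass over those that are not, and their reading is None.
At some moment in a run one of speaker, clock, lantern, radio may be knocked a few centimetres aside while the robot is not near it.
It also fails if it takes over 210 s, if anything falls off the work surface, if the arm or the gripper's body presses on something with over 40 N, if the wrist force passes 120 N, or if a joint passes its speed limit or range.

## Working session

There is one attempt and no reset: what is moved stays moved. The work goes in short steps, each a Python script; the robot and the scene stay as the last script left them, time stands still between calls to the robot, and variables do not carry over. Pictures are saved under pics/ and viewed, at most 14 in all, crops included, and the job is handed in when it is done.

```bash
mkdir -p pics; ls; python3 - <<'E'
from cell import *
import cv2
for n in ("side","top"):
    f=grab_frame(n); cv2.imwrite(f"pics/{n}0.png",cv2.cvtColor(f["image"],cv2.COLOR_RGB2BGR)); print(n,f["K"].tolist(),f["world_to_cam"].round(4).tolist())
print(read_clock(),read_tcp_rot(),read_width())
E
```

```text
pics
side [[506.7982473184656, 0.0, 314.32291199960986], [0.0, 506.7982473184656, 238.26294805734696], [0.0, 0.0, 1.0]] [[0.9995, -0.0306, 0.004, -0.4763], [-0.016, -0.626, -0.7796, 0.0583], [0.0263, 0.7792, -0.6262, 1.1595], [0.0, 0.0, 0.0, 1.0]]
top [[444.16241156629223, 0.0, 319.86963609353467], [0.0, 444.16241156629223, 237.08269979083894], [0.0, 0.0, 1.0]] [[0.0123, -0.9995, 0.0296, -0.0316], [-0.99, -0.0163, -0.1404, 0.4904], [0.1409, -0.0276, -0.9896, 1.0672], [0.0, 0.0, 0.0, 1.0]]
0.1 [-3.11297119e+00 -4.12933810e-01  4.58583153e-04] 0.0881850732895173
```

View pics/top0.png

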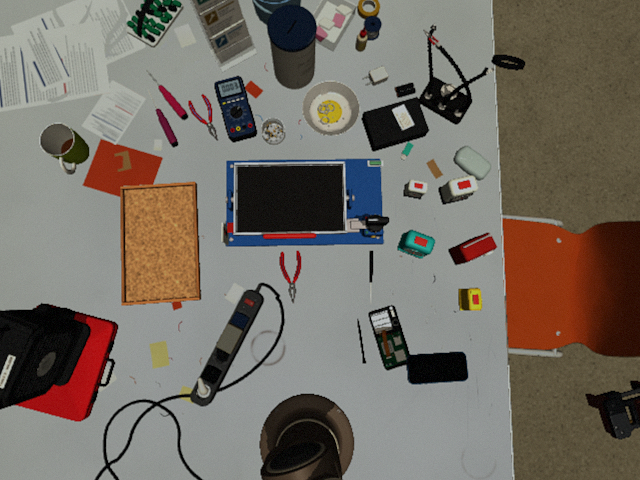

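View pics/side0.png

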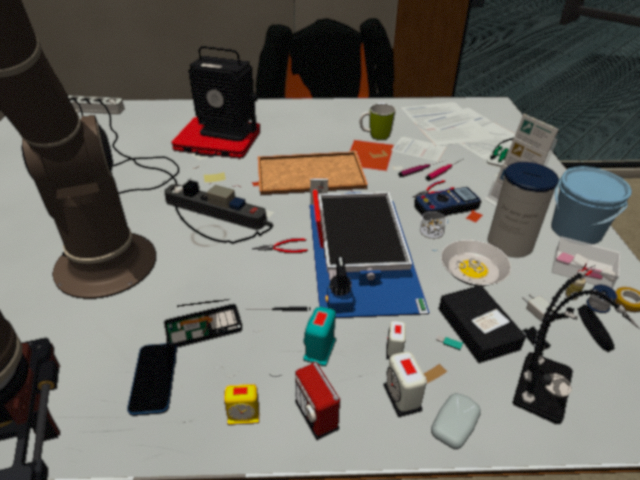

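The top view shows two appliances, the radio at about (473,248) and the large white clock at about (458,188). I see no speaker or lantern. The deck is at about (290,198), the handle at (290,236), the knob at (372,224) and the tray at (160,243). The side view agrees: radio (317,400), clock (405,380). I'll zoom in next.

```bash
cat > h.py <<'E'
from cell import *
import cv2, numpy as np
from scipy.spatial.transform import Rotation as R
def snap(n,save=None):
    f=grab_frame(n)
    if save: cv2.imwrite(f"pics/{save}.png",f["image"][:,:,::-1])
    return f
def ray(f,uv,z):
    W=f["world_to_cam"]; Rm,t=W[:3,:3],W[:3,3]; c=-Rm.T@t
    uv=np.atleast_2d(uv).astype(float)
    d=np.c_[uv,np.ones(len(uv))]@np.linalg.inv(f["K"]).T@Rm
    return (c+d*((z-c[2])/d[:,2])[:,None])[:,:2]
def proj(f,p):
    p=np.atleast_2d(p); q=(p@f["world_to_cam"][:3,:3].T+f["world_to_cam"][:3,3])@f["K"].T
    return q[:,:2]/q[:,2:]
def mask(f,lo,hi,roi):  # hsv, roi u0,v0,u1,v1
    h=cv2.cvtColor(f["image"],cv2.COLOR_RGB2HSV); m=cv2.inRange(h,lo,hi)
    if lo[0]==0 and hi[0]<15: m|=cv2.inRange(h,(170,lo[1],lo[2]),(180,hi[1],hi[2]))
    k=np.zeros_like(m); u0,v0,u1,v1=roi; k[v0:v1,u0:u1]=255
    return m&k
def big(m):
    c,_=cv2.findContours(m,cv2.RETR_EXTERNAL,cv2.CHAIN_APPROX_NONE); return max(c,key=cv2.contourArea)[:,0,:]
E
python3 - <<'E'
import cv2,numpy as np
t=cv2.imread("pics/top0.png");s=cv2.imread("pics/side0.png")
a=cv2.resize(t[165:275,390:510],None,fx=3.3,fy=3.3,interpolation=cv2.INTER_CUBIC)[:363,:396]
b=cv2.resize(s[340:445,285:440],None,fx=2.55,fy=2.55,interpolation=cv2.INTER_CUBIC)[:267,:395]
c=cv2.resize(t[150:255,215:395],None,fx=2.2,fy=2.2)[:231,:396]
d=cv2.resize(t[205:240,345:395],None,fx=6,fy=6,interpolation=cv2.INTER_CUBIC)
o=np.zeros((600,800,3),np.uint8)
o[:363,:396]=a;o[:267,400:795]=b;o[368:368+231,:396]=c;o[300:510,400:700]=d
cv2.imwrite("pics/crop0.png",o)
E
```

```text
(no output)
```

View pics/crop0.png

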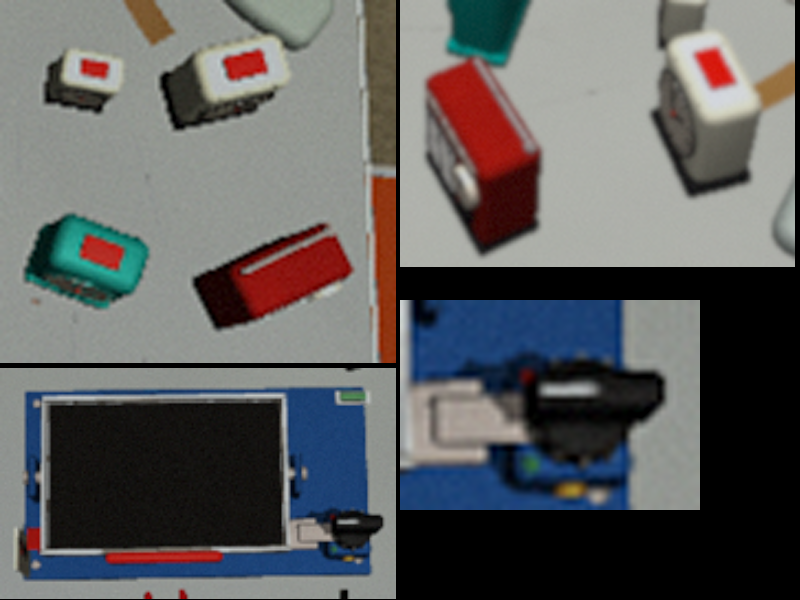

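```bash
cat >> h.py <<'E'
def rect(f,m,z):
    """centre, sizes, yaw of long side (mod pi) in world of a mask at height z"""
    p=ray(f,big(m),z).astype(np.float32)*1000
    (c,s,a)=cv2.minAreaRect(p); b=cv2.boxPoints((c,s,a)); e=b[1]-b[0]; g=b[2]-b[1]
    l=e if np.hypot(*e)>np.hypot(*g) else g
    return np.array(c)/1000,np.sort(s)/1000,np.arctan2(l[1],l[0])%np.pi
def clock_btn(f,z=0.093,roi=(440,170,490,205)):
    return rect(f,mask(f,(0,150,150),(10,255,255),roi),z)
E
python3 - <<'E'
from h import *
f=snap("top");s=snap("side")
print("btn",clock_btn(f), "side", clock_btn(s,roi=(380,345,425,375)))
h=cv2.cvtColor(f["image"],cv2.COLOR_RGB2HSV)
print("radio row V", h[238:262,465,:].tolist()[::4], h[246,450:498:3].tolist())
for v in (60,100,120,140,160,180):
    print(v,"radioT",rect(f,mask(f,(0,140,v),(10,255,255),(445,225,505,270)),.092))
    try: print(v,"radioS",rect(s,mask(s,(0,140,v),(10,255,255),(285,355,345,440)),.092))
    except Exception as e: pass
m=mask(f,(100,120,60),(125,255,255),(215,150,395,255)); print("base",rect(f,m,.014))
m=mask(f,(0,0,0),(180,255,50),(225,155,349,240)); m=cv2.morphologyEx(m,cv2.MORPH_OPEN,np.ones((5,5)));print("mat",rect(f,m,.053))
m=mask(f,(0,150,100),(10,255,255),(250,228,330,245)); print("handle",rect(f,m,.121))
m=mask(f,(5,60,80),(20,255,255),(105,175,215,310)); print("tray",rect(f,m,.018))
print(len(big(m)),cv2.boundingRect(big(m)))
E
```

```text
btn (array([ 0.6172207, -0.3694314]), array([0.01593672, 0.02821688]), np.float32(1.8109894)) side (array([ 0.6179632 , -0.37220154]), array([0.01417365, 0.02644833]), np.float32(1.8082565))
radio row V [[56, 12, 151], [177, 255, 28], [17, 13, 137], [1, 232, 143], [1, 236, 124], [0, 242, 78]] [[65, 10, 153], [54, 11, 119], [0, 255, 10], [1, 234, 37], [179, 222, 99], [17, 13, 137], [2, 140, 124], [1, 244, 139], [1, 224, 142], [1, 235, 139], [0, 220, 139], [1, 229, 137], [1, 231, 137], [1, 230, 140], [0, 227, 139], [1, 241, 129]]
60 radioT (array([ 0.46643686, -0.39700836]), array([0.04085471, 0.08245644]), np.float32(2.0364308))
60 radioS (array([ 0.47102792, -0.42004755]), array([0.04841335, 0.11927245]), np.float32(1.847096))
100 radioT (array([ 0.46246805, -0.40037573]), array([0.03632585, 0.0814539 ]), np.float32(1.9027872))
100 radioS (array([ 0.46438019, -0.40539618]), array([0.03763768, 0.08168494]), np.float32(2.0570168))
120 radioT (array([ 0.46290137, -0.40120773]), array([0.03033024, 0.07757729]), np.float32(2.0033567))
120 radioS (array([ 0.46424945, -0.40426913]), array([0.03301601, 0.08077717]), np.float32(2.0215647))
140 radioT (array([ 0.45616708, -0.38488861]), array([0.02502741, 0.03647839]), np.float32(2.038876))
140 radioS (array([ 0.4647645 , -0.40325397]), array([0.03123928, 0.07771466]), np.float32(2.0235705))Traceback (most recent call last):
  File "<stdin>", line 7, in <module>
  File "h.py", line 25, in rect
    p=ray(f,big(m),z).astype(np.float32)*1000
            ~~~^^^
  File "h.py", line 22, in big
    c,_=cv2.findContours(m,cv2.RETR_EXTERNAL,cv2.CHAIN_APPROX_NONE); return max(c,key=cv2.contourArea)[:,0,:]
                                                                            ~~~^^^^^^^^^^^^^^^^^^^^^^^
ValueError: max() iterable argument is empty
```

```bash
python3 - <<'E'
from h import *
f=snap("top");s=snap("side")
for n,g,roi in (("T",f,(445,225,505,270)),("S",s,(285,355,345,440))):
    for v in (90,105,115):
        m=cv2.morphologyEx(mask(g,(0,120,v),(12,255,255),roi),cv2.MORPH_CLOSE,np.ones((7,7)))
        print(n,v,rect(g,m,.092))
m=mask(f,(100,120,60),(125,255,255),(215,150,395,255)); print("base",rect(f,m,.014))
m=mask(f,(0,0,0),(180,255,50),(225,155,349,240)); m=cv2.morphologyEx(m,cv2.MORPH_OPEN,np.ones((5,5)));print("mat",rect(f,m,.053))
m=mask(f,(0,120,100),(10,255,255),(250,228,330,245)); print("handle",rect(f,m,.121))
m=mask(f,(5,60,60),(20,255,255),(105,175,215,310)); m=cv2.morphologyEx(m,cv2.MORPH_OPEN,np.ones((5,5)));print("tray",rect(f,m,.018),cv2.boundingRect(big(m)))
E
```

```text
T 90 (array([ 0.46590073, -0.39860309]), array([0.03978318, 0.07987946]), np.float32(2.0121508))
T 105 (array([ 0.46495602, -0.39963474]), array([0.03686938, 0.07889091]), np.float32(2.0180428))
T 115 (array([ 0.4657402, -0.3992655]), array([0.03550015, 0.07904903]), np.float32(2.0365179))
S 90 (array([ 0.46468701, -0.40553214]), array([0.03766758, 0.08244862]), np.float32(2.0513105))
S 105 (array([ 0.46487546, -0.40501562]), array([0.03682682, 0.0817091 ]), np.float32(2.0516794))
S 115 (array([ 0.4640907 , -0.40446689]), array([0.03407549, 0.08118641]), np.float32(2.0157356))
base (array([0.61498859, 0.01767548]), array([0.16711716, 0.39863727]), np.float32(1.6251136))
mat (array([0.58405627, 0.05130446]), array([0.16391684, 0.25812845]), np.float32(1.5922087))
handle (array([0.48134857, 0.04822394]), array([0.01136882, 0.11863941]), np.float32(1.6220827))
tray (array([0.4801514 , 0.39415219]), array([0.22604871, 0.34715936]), np.float32(0.087690465)) (105, 175, 95, 134)
```

```bash
python3 - <<'E'
from h import *
f=snap("top")
h=cv2.cvtColor(f["image"],cv2.COLOR_RGB2HSV)
print(h[240,112:130].tolist(),h[240,190:208].tolist(),h[178,160].tolist(),h[175,130].tolist())
for o in (8,): 
  m=mask(f,(95,80,30),(130,255,255),(215,150,395,255)); hull=cv2.convexHull(big(cv2.morphologyEx(m,cv2.MORPH_CLOSE,np.ones((15,15)))))
  m2=np.zeros_like(m); cv2.fillPoly(m2,[hull],255); print("base",rect(f,m2,.014),cv2.boundingRect(hull))
c=ray(f,[(226.4,161),(382.7,159),(226.4,245.5),(382.7,244)],.014); print(c, c.mean(0))
t=ray(f,[(122,185),(197,182),(200,300),(123,304)],.018);print(t,t.mean(0))
m=mask(f,(5,60,60),(22,150,255),(105,178,215,310)); m=cv2.morphologyEx(m,cv2.MORPH_OPEN,np.ones((9,9)));print("tray",rect(f,m,.012),cv2.boundingRect(big(m)))
E
```

```text
[[64, 12, 151], [60, 7, 149], [65, 10, 153], [60, 8, 150], [50, 5, 148], [68, 7, 147], [72, 9, 148], [79, 13, 157], [13, 60, 140], [12, 171, 148], [12, 179, 151], [12, 194, 84], [19, 187, 15], [15, 161, 152], [15, 153, 183], [16, 154, 176], [16, 153, 177], [16, 152, 181]] [[14, 151, 159], [15, 158, 161], [15, 153, 178], [15, 152, 175], [15, 156, 150], [14, 178, 150], [12, 183, 155], [12, 183, 82], [17, 115, 51], [20, 6, 130], [84, 8, 151], [60, 5, 149], [60, 3, 148], [60, 2, 150], [68, 7, 148], [45, 3, 150], [68, 7, 151], [75, 7, 150]] [60, 5, 149] [6, 224, 141]
base (array([0.58549847, 0.01563538]), array([0.22487833, 0.39955643]), np.float32(1.6057489)) (226, 159, 158, 87)
[[ 0.68782213  0.21812519]
 [ 0.70202575 -0.18641899]
 [ 0.46866605  0.20898917]
 [ 0.47875682 -0.1847016 ]] [0.58431769 0.01399844]
[[0.61805475 0.47714764]
 [0.62966452 0.28940057]
 [0.33265039 0.26698893]
 [0.32072043 0.45269457]] [0.47527252 0.37155793]Traceback (most recent call last):
  File "<stdin>", line 10, in <module>
  File "h.py", line 25, in rect
    p=ray(f,big(m),z).astype(np.float32)*1000
            ~~~^^^
  File "h.py", line 22, in big
    c,_=cv2.findContours(m,cv2.RETR_EXTERNAL,cv2.CHAIN_APPROX_NONE); return max(c,key=cv2.contourArea)[:,0,:]
                                                                            ~~~^^^^^^^^^^^^^^^^^^^^^^^
ValueError: max() iterable argument is empty
```

```bash
cat >> h.py <<'E'
DK=np.array([.5843,.0508]); DY=.035; TR=np.array([.4753,.3716]); TY=.079
def off(o,yaw,x,y): return o+np.array([np.cos(yaw)*x-np.sin(yaw)*y,np.sin(yaw)*x+np.cos(yaw)*y])
def down(psi,k=1): # closing along yaw psi
    return (R.from_euler("z",psi+k*np.pi/2)*R.from_euler("x",np.pi)).as_rotvec()
GZ=.046 # TCP height above underside in a grasp
def near(q): return min(q, key=lambda x: abs(x))
E
python3 - <<'E'
from h import *
print(read_joints().round(2))
P={"clock":((.6176,-.3708),.24,.046),"radio":((.465,-.402),.46,.046),"deckR":(off(DK,DY,0,.05),DY,.099),"deckC":(off(DK,DY,0,-.05),DY,.099),"handle":(off(DK,DY,-.104,0),DY,.102),
"knob0":(off(DK,DY,-.07,-.205),DY,.087),"knob1":(off(DK,DY,-.07,-.205),DY+1.45,.087),"tr1":(off(TR,TY,.05,0),TY,.052),"tr2":(off(TR,TY,-.05,0),TY,.052),"tr1y":(off(TR,TY,.05,0),TY+np.pi/2,.052),"tr2y":(off(TR,TY,-.05,0),TY+np.pi/2,.052)}
for n,(p,a,z) in P.items():
    for k in (1,-1):
        for zz in (z,.22):
            q=ik([*p,zz],down(a,k)); print(n,k,zz,np.round(p,3),None if q is None else np.round(q,2))
E
```

```text
[ 1.24  0.41 -0.01  1.6   0.01  1.13 -0.08]
clock 1 0.046 [ 0.618 -0.371] [ 0.71  0.77 -0.38  1.46  0.32  0.97  0.48]
clock 1 0.22 [ 0.618 -0.371] [ 0.73  0.62 -0.43  1.31  0.26  1.27  0.53]
clock -1 0.046 [ 0.618 -0.371] [ 0.35  0.74  0.19  1.49 -0.16  0.92 -2.31]
clock -1 0.22 [ 0.618 -0.371] [ 0.38  0.58  0.15  1.34 -0.09  1.23 -2.37]
radio 1 0.046 [ 0.465 -0.402] [ 0.94  0.63 -0.42  1.76  0.33  0.83  0.82]
radio 1 0.22 [ 0.465 -0.402] [ 0.97  0.44 -0.47  1.6   0.21  1.15  0.92]
radio -1 0.046 [ 0.465 -0.402] [ 0.52  0.59  0.15  1.79 -0.12  0.77 -1.94]
radio -1 0.22 [ 0.465 -0.402] [ 0.55  0.39  0.12  1.63 -0.05  1.12 -2.  ]
deckR 1 0.099 [0.583 0.101] [ 0.32  0.62 -0.8   1.77  0.53  0.98 -0.66]
deckR 1 0.22 [0.583 0.101] [ 0.38  0.5  -0.89  1.64  0.41  1.2  -0.57]
deckR -1 0.099 [0.583 0.101] [ 0.54  0.86 -1.24  1.75  0.87  1.21  2.22]
deckR -1 0.22 [0.583 0.101] [ 0.55  0.67 -1.24  1.63  0.65  1.32  2.39]
deckC 1 0.099 [0.586 0.001] [ 0.43  0.58 -0.7   1.78  0.45  0.95 -0.43]
deckC 1 0.22 [0.586 0.001] [ 0.47  0.45 -0.75  1.66  0.33  1.16 -0.33]
deckC -1 0.099 [0.586 0.001] [-0.
[... 1423 characters left out ...]
.052 [0.425 0.368] [ 0.02  0.91 -1.25  1.85  0.96  1.14  1.64]
tr2 -1 0.22 [0.425 0.368] [ 0.05  0.61 -1.23  1.7   0.6   1.27  1.9 ]
tr1y 1 0.052 [0.525 0.376] [-0.08  0.85 -0.97  1.65  0.78  1.08  0.36]
tr1y 1 0.22 [0.525 0.376] [-0.07  0.64 -0.99  1.5   0.55  1.3   0.53]
tr1y -1 0.052 [0.525 0.376] [-0.14  0.79 -0.85  1.65  0.68  1.02 -2.71]
tr1y -1 0.22 [0.525 0.376] [ 0.02  0.74 -1.2   1.49  0.7   1.38 -2.71]
tr2y 1 0.052 [0.425 0.368] [ 0.02  0.91 -1.25  1.85  0.96  1.14  0.07]
tr2y 1 0.22 [0.425 0.368] [-0.01  0.54 -1.11  1.71  0.51  1.22  0.41]
tr2y -1 0.052 [0.425 0.368] [-0.23  0.64 -0.77  1.87  0.58  0.87 -2.79]
tr2y -1 0.22 [0.425 0.368] [-0.95  0.31  0.19  1.77 -0.07  1.08 -2.23]
```

```bash
cat >> h.py <<'E'
def pick(p,psi,z0,opn=.072,force=25,zup=.22):
    r=down(psi); p=np.array(p)
    move_pose([*p,zup],r); set_gripper(opn)
    hit=movel([*p,z0+GZ],r,v=.12,max_force=12)
    set_gripper(.02,grasp_force=force)
    print("pick hit",hit,"w",round(read_width(),4),"F",round(read_grip_force(),1))
    movel([*p,zup],r,v=.15)
    print("held w",round(read_width(),4),round(read_clock(),1))
def place(p,psi,z0,opn=.07,zup=.22):
    r=down(psi); p=np.array(p)
    move_pose([*p,zup],r)
    movel([*p,z0+GZ+.015],r,v=.15); dwell(.2)
    hit=movel([*p,z0+GZ-.002],r,v=.03,max_force=5)
    print("place hit",hit,read_ee_pos().round(4)); set_gripper(opn); dwell(.1)
    movel([*p,zup],r,v=.15); print("t",round(read_clock(),1))
E
python3 - <<'E'
from h import *
pick((.465,-.402),.46,0)
place(off(DK,DY,0,.05),DY,.053)
movel([.5,-.25,.3])
f=snap("top","top1"); snap("side","side1")
print(clock_btn(f))
E
```

```text
pick hit False w 0.0439 F 25.0
held w 0.044 5.6
place hit True [0.5824 0.1007 0.0989]
t 10.7Traceback (most recent call last):
  File "<stdin>", line 6, in <module>
  File "h.py", line 30, in clock_btn
    return rect(f,mask(f,(0,150,150),(10,255,255),roi),z)
  File "h.py", line 25, in rect
    p=ray(f,big(m),z).astype(np.float32)*1000
            ~~~^^^
  File "h.py", line 22, in big
    c,_=cv2.findContours(m,cv2.RETR_EXTERNAL,cv2.CHAIN_APPROX_NONE); return max(c,key=cv2.contourArea)[:,0,:]
                                                                            ~~~^^^^^^^^^^^^^^^^^^^^^^^
ValueError: max() iterable argument is empty
```

View pics/side1.png

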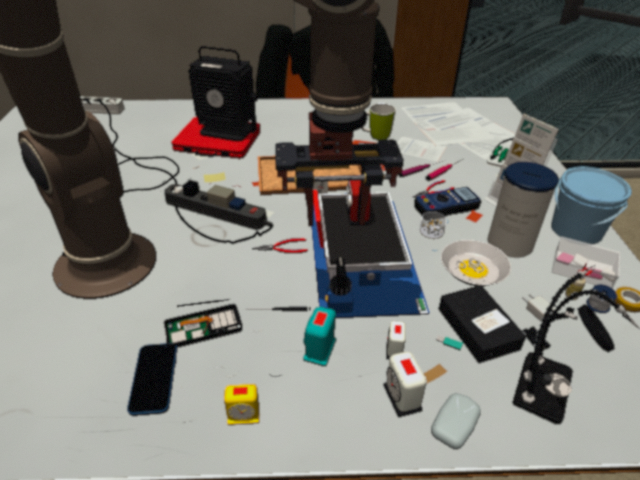

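The side view shows the radio upright on the deck at about (360,205). The clock hasn't moved, still at (405,370). The arm blocks the top view, so I'll take the clock's position from the side view.

```bash
python3 - <<'E'
from h import *
s=snap("side"); c,sz,y=clock_btn(s,roi=(380,345,425,380)); print(c,sz,y)
c=c+[-.0004,.0014]
pick(c,float(y)-np.pi/2,0,opn=.066)
place(off(DK,DY,0,-.05),DY,.053)
move_pose([.5,-.35,.3],down(DY))
dwell(.3)
snap("side","side2"); snap("top","top2")
E
```

```text
[ 0.6179632  -0.37220154] [0.01417365 0.02644833] 1.8082565
pick hit False w 0.0434 F 25.0
held w 0.0438 18.0
place hit True [0.586  0.0008 0.0989]
t 22.6
```

View pics/side2.png

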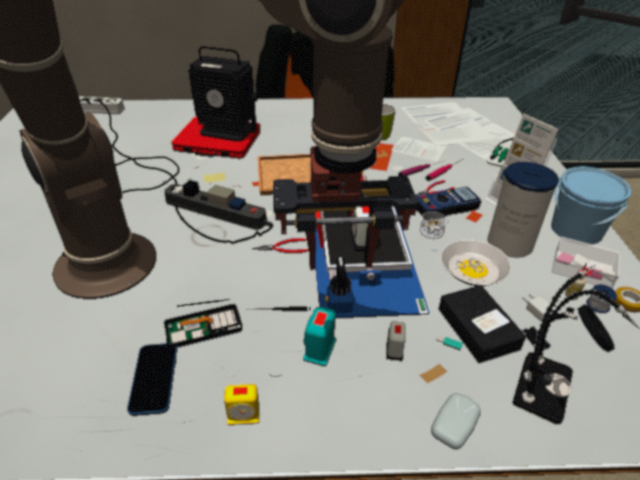

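View pics/top2.png

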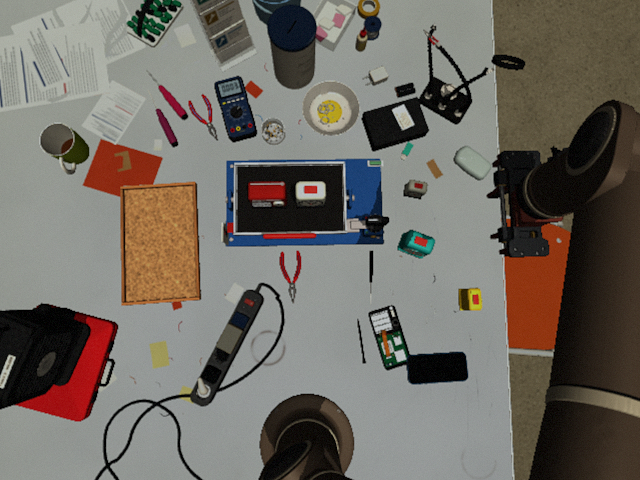

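The top view shows the radio (267,190) and clock (311,192) both upright on the mat. Next is the knob.

```bash
cat >> h.py <<'E'
KN=off(DK,DY,-.07,-.205)
def knob(a0,a1):
    move_pose([*KN,.24],down(DY+a0)); set_gripper(.042)
    print("down hit",movel([*KN,.087],down(DY+a0),v=.08,max_force=15))
    set_gripper(.0,grasp_force=20); print("w",round(read_width(),4))
    for a in np.linspace(a0,a1,9)[1:]:
        move_pose([*KN,.087],down(DY+a))
    dwell(.2)
    print("pos",read_ee_pos().round(4),"F",read_ft_force().round(1),"M",read_torque().round(2))
    set_gripper(.042); dwell(.4); movel([*KN,.24],v=.12); print("t",round(read_clock(),1))
E
python3 - <<'E'
from h import *
f=snap("top"); print(KN, ray(f,[377,220],.123))
knob(0,1.36)
move_pose([.45,-.35,.3],down(DY)); snap("side","side3"); f=snap("top")
i=f["image"][150:255,215:395,::-1]; cv2.imwrite("pics/crop3.png",cv2.resize(i,None,fx=3,fy=3,interpolation=cv2.INTER_CUBIC))
E
```

```text
[ 0.52151641 -0.15652395] [[ 0.52023137 -0.15326857]]
down hit False
w 0.0158
pos [ 0.5236 -0.156   0.0873] F [ 7.3  0.6 -6.4] M [ 0.24 -1.83  0.29]
t 33.2
```

View pics/crop3.png

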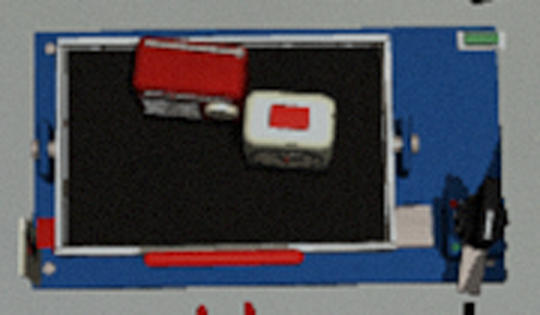

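The knob is open, with the tongue pointing to the front. The radio has been knocked to the rear of the deck, now at crop (190,70) or about pixel (278,173), and it's still upright. I'll measure its pose.

```bash
python3 - <<'E'
from h import *
def loc(w): d=np.asarray(w)-DK; return [np.cos(DY)*d[0]+np.sin(DY)*d[1], -np.sin(DY)*d[0]+np.cos(DY)*d[1]]
f=snap("top"); s=snap("side")
for v in (90,110):
    m=cv2.morphologyEx(mask(f,(0,120,v),(12,255,255),(250,155,300,200)),cv2.MORPH_CLOSE,np.ones((5,5)))
    c,sz,y=rect(f,m,.145); print("radio",loc(c),sz,y-np.pi/2-DY)
c,sz,y=clock_btn(f,.146,(295,175,330,205)); print("clock",loc(c),sz,y-np.pi/2-DY)
print(read_width(), proj(s,[[*DK,.053]]))
i=s["image"][150:290,290:450,::-1]; cv2.imwrite("pics/crop4.png",cv2.resize(i,None,fx=4,fy=4,interpolation=cv2.INTER_CUBIC))
E
```

```text
radio [np.float64(0.039241768965253235), np.float64(0.023296790046840602)] [0.0403049  0.08094469] -0.11731294
radio [np.float64(0.039802346822343716), np.float64(0.023123907852643445)] [0.03682303 0.0792989 ] -0.11727825
clock [np.float64(-0.0005735354634173501), np.float64(-0.05096054693879251)] [0.01513078 0.02798323] -0.1286507
0.041928879640724635 [[359.945155   227.86028266]]
```

View pics/crop4.png

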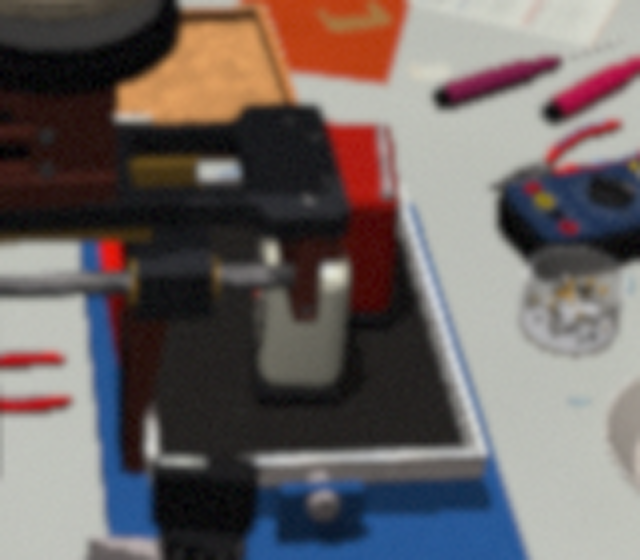

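```bash
cat >> h.py <<'E'
def hpose(th):
    T=R.from_euler("z",DY)*R.from_euler("y",th); v=T.apply([-.104,0,.056])
    return np.array([*DK,.046])+v,(T*R.from_euler("z",-DY)*R.from_rotvec(down(DY))).as_rotvec()
E
python3 - <<'E'
from h import *
p,r=hpose(0)
move_pose([p[0],p[1],.26],r); set_gripper(.04)
print("ik",[ik(*hpose(np.radians(a))) is not None for a in (0,8,15,16)])
print("hit",movel(p,r,v=.08,max_force=12)); set_gripper(0,grasp_force=30); print("w",read_width(),read_ft_force().round(1))
for a in (3,6,9,12,15):
    movel(*hpose(np.radians(a)),v=.03)
    print(a,read_ft_force().round(1),read_ee_pos().round(4))
dwell(.3); f=snap("side","side5"); snap("top","top5"); dwell(1.2); print(round(read_clock(),1),read_width())
E
```

```text
ik [True, True, True, True]
hit False
w 0.011217053224574215 [ 7.2 -1.1 -5.1]
3 [ 7.5  0.  -4.7] [0.4853 0.0473 0.1075]
6 [ 7.1  0.5 -6.9] [0.4883 0.0475 0.1125]
9 [ 7.   0.4 -7. ] [0.4917 0.0475 0.1172]
12 [ 7.3 -0.3 -9.4] [0.4952 0.0477 0.1218]
15 [  6.6   0.9 -10. ] [0.4991 0.0478 0.1263]
42.1 0.01083757836360965
```

View pics/side5.png

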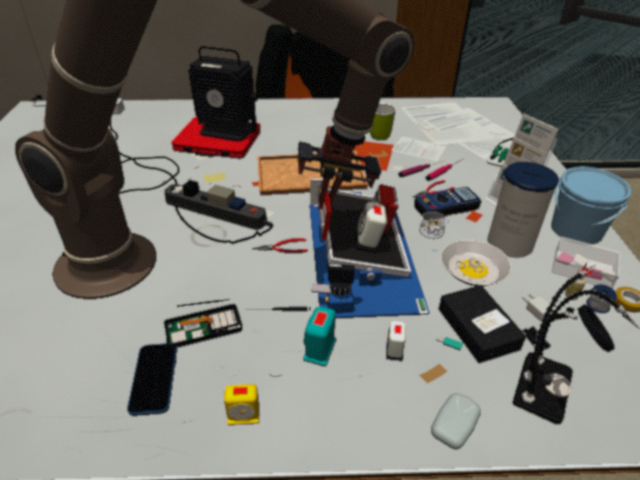

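The side view shows the deck tilted with the clock (373,228) and radio (388,205) still upright. I'll check the angle using the visible parts of the red bar.

```bash
python3 - <<'E'
from h import *
f=snap("top"); f0=f["image"]
i=f0[140:260,205:405,::-1]; cv2.imwrite("pics/crop6.png",cv2.resize(i,None,fx=3,fy=3,interpolation=cv2.INTER_CUBIC))
for a in (12,13,14,15,16,17):
    T=R.from_euler("z",DY)*R.from_euler("y",np.radians(a))
    P=[[-.104,y,.075] for y in (-.055,.055)]+[[x,y,.015] for x in (-.085,.085) for y in (-.132,.132)]
    print(a,((proj(f,np.array([*DK,.046])+T.apply(P))-[205,140])*3).round(0).tolist())
E
```

```text
12 [[326.0, 259.0], [178.0, 261.0], [421.0, 262.0], [88.0, 268.0], [411.0, 74.0], [96.0, 78.0]]
13 [[326.0, 256.0], [178.0, 259.0], [421.0, 261.0], [88.0, 267.0], [411.0, 75.0], [96.0, 79.0]]
14 [[326.0, 254.0], [178.0, 256.0], [421.0, 260.0], [88.0, 266.0], [411.0, 76.0], [96.0, 80.0]]
15 [[326.0, 251.0], [178.0, 254.0], [421.0, 259.0], [87.0, 265.0], [411.0, 76.0], [97.0, 80.0]]
16 [[326.0, 248.0], [178.0, 251.0], [421.0, 258.0], [87.0, 264.0], [411.0, 77.0], [97.0, 81.0]]
17 [[326.0, 246.0], [177.0, 248.0], [421.0, 257.0], [87.0, 263.0], [410.0, 78.0], [97.0, 82.0]]
```

View pics/crop6.png

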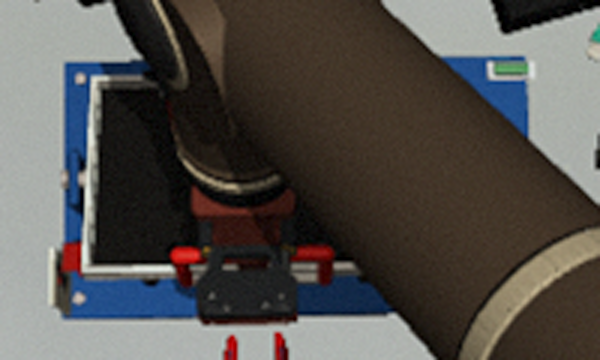

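The bar ends are at rows 254 (left) and 250 (right), which puts the deck at 15°, and it has been held more than a second. I'll lower it now.

```bash
python3 - <<'E'
from h import *
for a in (12,9,6,3,1): movel(*hpose(np.radians(a)),v=.03)
print(movel(*hpose(np.radians(-1)),v=.02,max_force=25),read_ft_force().round(1),read_ee_pos().round(4),hpose(0)[0].round(4))
dwell(.4); set_gripper(.04); p=hpose(0)[0]; movel([p[0],p[1],.26],v=.12)
move_pose([.45,-.35,.3],down(DY)); f=snap("top")
i=f["image"][140:260,205:405,::-1]; cv2.imwrite("pics/crop7.png",cv2.resize(i,None,fx=3,fy=3,interpolation=cv2.INTER_CUBIC))
m=mask(f,(0,120,100),(10,255,255),(250,228,330,245)); print("handle",rect(f,m,.121),round(read_clock(),1))
E
```

```text
False [10.3 -0.4 -0. ] [0.4827 0.0473 0.1021] [0.4804 0.0472 0.102 ]
handle (array([0.48134857, 0.04822394]), array([0.01136882, 0.11863941]), np.float32(1.6220827)) 48.3
```

View pics/crop7.png

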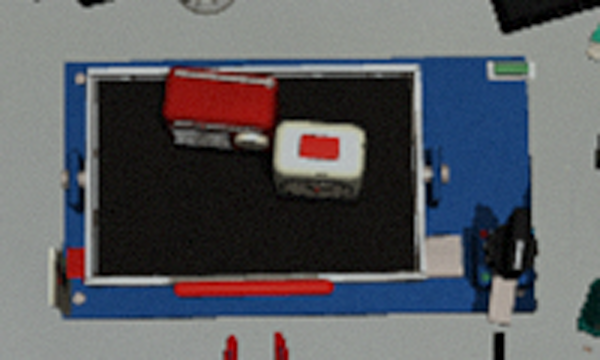

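The deck is level again, with the handle measuring exactly where it did at the start. The radio (220,100) and clock (318,150) are upright. Now to shut the latch.

```bash
python3 - <<'E'
from h import *
knob(1.38,.04)
move_pose([.45,-.35,.3],down(DY)); f=snap("top")
i=f["image"][140:310,105:405,::-1]; cv2.imwrite("pics/crop8.png",cv2.resize(i,None,fx=2.6,fy=2.6,interpolation=cv2.INTER_CUBIC))
m=cv2.morphologyEx(mask(f,(0,120,100),(12,255,255),(250,155,300,200)),cv2.MORPH_CLOSE,np.ones((5,5)))
print("radio",rect(f,m,.145)); print("clock",clock_btn(f,.146,(295,175,330,205)))
E
```

```text
down hit False
w 0.0164
pos [ 0.523  -0.1547  0.0871] F [ 5.4  7.5 -3.6] M [ 1.64 -1.43 -0.25]
t 56.8
radio (array([0.62248572, 0.07528075]), array([0.04020536, 0.08001703]), np.float32(1.4705354))
clock (array([ 5.85193176e-01, -1.12998009e-04]), array([0.01547974, 0.02791195]), np.float32(1.4884351))
```

View pics/crop8.png

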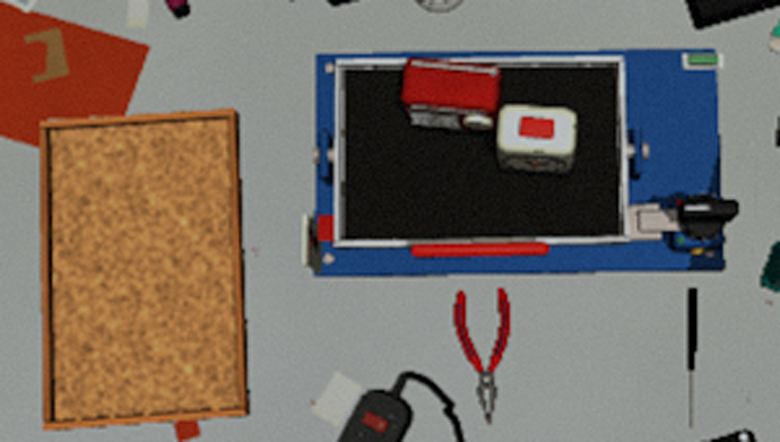

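The latch is shut: the tongue lies over the lug and the wing points sideways at (705,215). Both appliances are upright on the deck, so I'll move them to the tray.

```bash
python3 - <<'E'
from h import *
pick((.5852,-.0003),1.488-np.pi/2,.053,opn=.062,zup=.26)
place(off(TR,TY,.06,0),TY,.006)
move_pose([.45,-.25,.3],down(DY)); f=snap("top")
m=cv2.morphologyEx(mask(f,(0,120,100),(12,255,255),(250,155,300,200)),cv2.MORPH_CLOSE,np.ones((5,5)))
c,sz,y=rect(f,m,.145); print("radio",c,sz,y)
pick(c,float(y)-np.pi/2,.053,opn=.060,zup=.26)
place(off(TR,TY,-.06,0),TY,.006)
move_pose([.45,-.25,.3],down(DY)); dwell(.3); f=snap("top")
i=f["image"][140:310,105:405,::-1]; cv2.imwrite("pics/crop9.png",cv2.resize(i,None,fx=2.6,fy=2.6,interpolation=cv2.INTER_CUBIC))
E
```

```text
pick hit False w 0.0438 F 24.9
held w 0.044 62.8
place hit True [0.5351 0.3762 0.0521]
t 68.0
radio [0.62323181 0.0751869 ] [0.04177669 0.08120726] 1.4948738
pick hit False w 0.0438 F 25.0
held w 0.0442 75.3
place hit True [0.4155 0.3667 0.0521]
t 80.5
```

View pics/crop9.png

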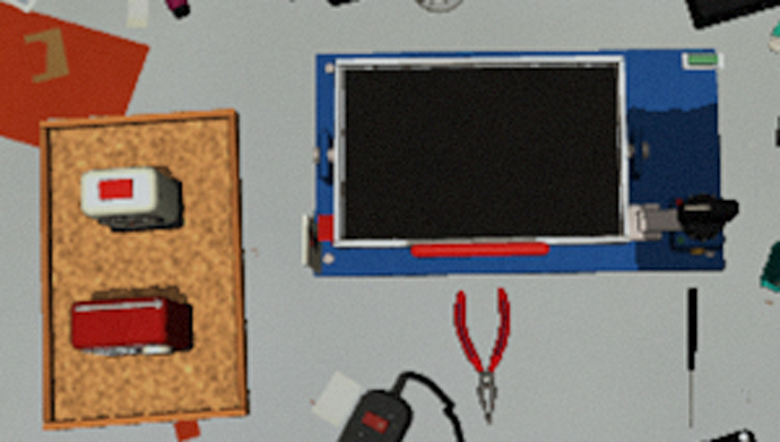

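The clock (120,195) and radio (130,325) both stand upright in the tray. The deck is level, the latch is shut and the pliers and screwdriver look undisturbed. I'm handing the job in.

```bash
python3 -c "
from cell import *
print(job_done(), read_clock())"
```

```text
the job is handed in; nothing more can be done
the job is handed in; nothing more can be done
```

I've handed the job in without seeing a verdict: the clock and radio (the only two appliances there) stayed upright on the deck through 15° for over a second and now stand in the tray, with the deck level, the latch shut and the pliers and screwdriver untouched; the radio got knocked a few centimetres on the deck around the time the knob was turned open, but stayed standing and within limits.

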